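# Clip the inspection lamp under the service rail of the centrifuge bench

## Task

We are about to check the centrifuge buckets for cracks: take the green inspection lamp out of its charging dock and clip its snap hook onto the one empty ring eye under the rail, so that it hangs free with its light panel facing out from the rail towards the robot. Its swivel hook has been left turned aside, so turn it square to the lamp first, with the red gate to the back, then push the gate onto the ring from the robot's side until it snaps shut round the ring. Do not knock the things hanging from the other two rings or move what stands on the bench.

Things in the scene. Friction and masses are not known exactly. Their poses are not given: they have to be found in the camera images.
- lamp: Inspection lamp without its hook: slab 24 mm thick (x), 46 mm wide (y), 115 mm tall (z), green with black ends; about 0.3 kg with hook. Origin: centre of its underside; z up; -x the white light panel, +x its back. It starts upright in the dock, panel roughly towards the robot. A steel snap hook stands on its top, 115 to 200 mm above the origin.
- swivel (a joint): Turn of the snap hook on the lamp about the lamp's z, rad, positive anticlockwise from above, stops at -1.75 and 1.75. At 0 the hook lies in the lamp's x-z plane with its gate side to the lamp's back (+x). It starts between 0.6 and 1.5. Stiff: it stays where it is left and takes about 0.05 N m to turn.
- gate (a joint): The red sprung gate on the gate side of the hook, rad: 0 shut, grows as the gate is pressed inwards (1.1 at most). It springs shut; pressing it at mid length takes about 2 N to start and 4 to 6 N far in.
- hook_bow (a point): Inside the top of the hook, where the ring's bar lies when the lamp hangs: on the swivel axis, 188 mm above lamp (73 mm above the lamp's top). x to the gate side, y across the hook, z up. The hook is a loop of 8 mm round bar in this x-z plane: centre lines 21 mm either side of the axis, top outside 12 mm above this point, base bar 60 mm below it. Closed at the back, a nose at the gate side.
- hook_mouth (a point): Middle of the opening under the nose that the gate closes: 20.5 mm to the gate side of the swivel axis, 46 mm above the lamp's top. Axes as hook_bow. The 6 mm thick gate pivots 20 mm above the lamp's top, is 34 mm long, and its top end swings inwards. The ring's 8 mm bar passes under the nose if its centre is less than 53 mm above the lamp's top.
- lamp_light (a point): Middle of the light panel on the lamp's -x face, 61 mm above the underside; axes as the lamp's (light shines along -x).
- eye: The empty ring eye, fixed on an arm of the rail, that the lamp is to hang from: upright yellow ring of 8 mm round bar, 48 mm clear inside, 64 mm outside. Origin in the middle of the bar at the ring's lowest point, 310 mm above the bench; y runs along the bar there, x through the ring away from the robot, z up. Its 10 mm arm rises from the ring's top to 95 mm above this point and runs back to the rail.
- rail: Fixed laboratory frame over the bench: a level steel rod 16 mm thick and 1060 mm long along y, its centre 405 mm above the bench, clamped to two upright rods of 16 mm at y = -510 and +510 mm. Origin on the bench under the middle of the level rod, x away from the robot. The three ring eyes hang from short bent arms, 35 mm out from this rod on the robot's side.
- dock: Fixed black charging dock: a battery base 70 x 86 mm, 48 mm high, with a collar on top. The lamp stands in the collar's open pocket, 50 x 28 mm and 14 mm deep, with its floor 48 mm and its rim 62 mm above the bench. Origin under the pocket's centre on the bench; axes as the docked lamp's.
- eye_key: Ring eye like the empty one, but taken: the rotor T-key hangs from it. Origin and axes as eye.
- key_hang (a joint): Swing of the hanging T-key about its ring's bar, rad, 0 when it hangs still. The key is 88 mm wide (along the rail), 20 mm deep, and reaches 174 mm below the bar.
- eye_loupe: Ring eye like the empty one, but taken: the round loupe hangs from it. Origin and axes as eye.
- loupe_hang (a joint): Swing of the hanging loupe about its ring's bar, rad, 0 when it hangs still. The loupe is 70 mm wide (along the rail), 18 mm deep, and reaches 185 mm below the bar.
- bucket: Bystander: loose black eight-sided centrifuge bucket with purple-capped tubes, 98 mm across, 112 mm tall with its white tabs. Origin at the centre of its underside.
- rack: Bystander: loose white tube rack with purple-capped tubes, 120 mm (its x) by 56 mm, 73 mm tall. Origin at the centre of its underside.
- bottle: Bystander: loose white bottle with green cap, 62 mm across, 150 mm tall. Origin at the centre of its underside.
- bucket_spare: Bystander behind the rail: loose black centrifuge bucket, 98 mm across, 112 mm tall.
- tipbox: Bystander behind the rail: loose blue box with clear lid, 85 x 122 x 62 mm.
- gloves: Bystander behind the rail: loose light-blue carton, 125 x 240 x 75 mm.
- seal_cap: Bystander behind the rail: loose orange bucket cap with a knob, 98 mm across, 46 mm tall.
Mind the look-alikes: they are no part of the job. Leave any orange look-alike of the lamp alone.

How it is judged (in metres and radians):
On the way, in this order (a step that is already met when the one before it is completed fails the run):
1. the lamp is out of its dock with the hook turned square to it (within about 17 degrees) (height (world z) of lamp above 0.08 m and value of joint swivel between -0.3 and 0.3 rad), for 0.2 s.
2. the gate is pressed open at the empty ring (value of joint gate above 0.3 rad and distance between hook_mouth and eye below 0.035 m).
At the end, for the whole second after the job is handed in: The empty ring's bar lies in the top of the lamp's hook (14 mm sideways, at most 12 mm below the bow point) with the gate shut; the ring carries the lamp, released, still and upright within 11 degrees, its panel towards the robot and square to the rail within 28 degrees (x of eye in the frame of hook_bow between -0.014 and 0.014 m and y of eye in the frame of hook_bow between -0.014 and 0.014 m and z of eye in the frame of hook_bow above -0.012 m and value of joint gate below 0.08 rad and contact force between lamp and eye above 1 N and angle between lamp's own z axis and vertical below 0.2 rad and angle between the x axis of lamp and the x axis of rail, either way round below 0.5 rad and x of lamp_light in the frame of eye below 0 m and linear speed of lamp below 0.05 m/s and angular speed of lamp below 0.4 rad/s); the robot touches nothing.
It fails at once if the hanging T-key is knocked (swings more than 0.25 rad) (value of joint key_hang above 0.25 rad or value of joint key_hang below -0.25 rad).
It fails at once if the hanging loupe is knocked (swings more than 0.25 rad) (value of joint loupe_hang above 0.25 rad or value of joint loupe_hang below -0.25 rad).
It fails at once if a bystander on the bench is moved more than 20 mm (distance of any of bucket, rack, bottle, bucket_spare, tipbox, gloves, seal_cap from where it was at the start of the episode above 0.02 m).
It also fails if it takes over 64 s, if anything falls off the work surface, if the arm or the gripper's body presses on something with over 40 N, if the wrist force passes 120 N, or if a joint passes its speed limit or range.

## Robot

A 6-joint arm with a two-finger parallel gripper is mounted at the origin on the work surface. World frame = base frame: x ahead of the robot, y to its left, z up, the work surface at z = 0. Lengths are in mm, angles in rad, forces in N, time in s.
With the tool pointing down it reaches from about 350 to 975 mm from the base axis. Payload 7.1 kg.
Tool frame: the origin (TCP) lies at the very end of the fingers, on their centre line; the grasp point (between the pads) lies ctrl.hold_point_z behind it (ctrl.hold_point_z is the distance from the TCP to the grasp point, in mm); z points along the fingers, y is the line along which they close (so a half turn about z gives the same grasp; the last joint's range is limited). The gripper opens to 88 mm and grips with 3 to 60 N. Pads are 20 mm wide; open, the fingers measure 115 mm over their backs; the gripper's body (75 mm by 178 mm) begins 61 mm behind the grasp point.
Start: joints at [-1.202, 0.423, 1.63, -0, 1.089, -0.019], TCP at [236.361, -578.566, 222.675] pointing down, gripper open.
Joint ranges: [-3, 3], [-0.9, 2.11], [0.09, 2.58], [-1.31, 4.45], [0.11, 2.69], [-2.54, 2.54]. Speed limits (rad/s): [2.39, 2.39, 3.01, 3.14, 3.14, 3.14].

## Interface

Orientations are given as a rotation vector (axis times angle).
In Python, from workcell import ctrl gives the robot as it stands. The module is installed in compiled form; this text tells all that it offers.
- The arm moves only by the shell command python3 -m creep 'ROWS'. ROWS is JSON, a list of rows, each an object with "translation": the shift along the tool's x, y, z in mm, a list of three; "angular": the turn, a rotation vector about the tool's x, y, z in rad, a list of three; "jaw": the opening, from 0 (shut) to 1 (fully open). A call has exactly 8 rows; each row is the pose to reach, as a shift and turn from the pose commanded when the call began, along the tool's axes at that moment; what a row does not reach only later rows make up. A row lasts 1/8 s, in which the tool goes at most 62.5 mm and 10.7 degrees, less where a joint would pass 70% of its speed; a pose out of reach is approached as far as the arm can. A call with a gripper value outside its range is refused whole. The fingers move at their own pace and stop on an object; the grip force is fixed at half the most. Time passes only in rows, so rows that repeat a pose let the fingers close, or fill a call up. It gives the time, the measured TCP pose, the force, the opening and the grip force at its end, in the units of the state.
- ctrl.get_obs(): the state, without advancing time (a new reading comes with each control period).
- ctrl.get_image(name): name is "side" or "top"; returns the picture (384x512x3 uint8, red, green, blue); there is no depth.
- ctrl.camera_info(name): a dict with "camera_matrix" (3x3 intrinsics, pixels), "distortion" ([k1, k2, p1, p2, k3] as OpenCV has them; the pictures are not rectified), "world_from_camera" (4x4, takes a point from camera to world coordinates). Camera axes: x right, y up, looking along -z (the intrinsics and any distortion apply to the point x, -y, -z); pixel columns grow to the right and rows downward; lengths in mm; the calibration is good to about 2 mm. A picture is of the moment at which its call begins. camera_info takes no time and is no camera call.
- ctrl.close_job(): hands the job in; it is judged then, once.
Trained networks look in the newest picture that a camera, given by its name, has taken for a name from the list of things; names that differ only in an ending like _2 or _b are one class to them, and where a whole thing is asked for, a point or a joint stands for the part that bears it (a point fixed in the world has none). Each returns a list of dicts, best first, with "score" (0 to 1); they miss things now and then, are a little off and sometimes report something else, mostly with a low value. They report only what shows in the picture. A call takes as long as a camera call. They do not tell look-alikes from the thing itself.
- ctrl.look_for(camera, label): "rect" ([left, top, right, bottom] in pixels, round what is visible of it).
The state is a dict: "t": time; "qpos": joint angles; "qvel": joint speeds; "joint_torque": joint torques, N m; "ee_pos": TCP position; "orientation": TCP orientation; "ft_force": force on the tool from outside, world axes, zero at the start; "moment": the same for the moment, N m; "width": finger opening in mm; "grasp_force": force on a finger pad.
Only numpy, scipy, OpenCV 4.12 (cv2) and the standard library are available. Lean on these libraries where they do the work, as an engineer would, in place of code of your own. Each camera call takes 0.05 s, during which the arm holds its last target. There are 200 camera calls.

## Working session

There is one attempt and no reset: what is moved stays moved. The work goes in short steps, Python scripts to look and compute and a shell command to move; the robot and the scene stay as the last step left them, time stands still between calls to the robot, and variables do not carry over. Pictures are saved under pics/ and viewed, at most 12 in all, crops included, and the job is handed in when it is done.

```bash
mkdir -p pics
python3 - <<'E'
from workcell import ctrl
import cv2,numpy as np
np.set_printoptions(precision=3,suppress=True)
for c in("side","top"):
    im=ctrl.get_image(c); cv2.imwrite(f"pics/{c}0.png",cv2.resize(im[:,:,::-1],(800,600),interpolation=cv2.INTER_CUBIC))
    i=ctrl.camera_info(c); print(c,i["camera_matrix"],i["distortion"],i["world_from_camera"])
    for n in("lamp","eye","dock","swivel","hook_bow","rail","eye_key","eye_loupe","key_hang","loupe_hang","bucket","rack","bottle"):
        print(n,[(round(r["score"],2),np.round(r["rect"]).tolist()) for r in ctrl.look_for(c,n)][:4])
o=ctrl.get_obs();print(o,ctrl.hold_point_z)
E
```

```text
side [[448.121   0.    252.515]
 [  0.    448.121 192.352]
 [  0.      0.      1.   ]] [-0.18  0.    0.    0.    0.  ] [[  -1.      -0.002   -0.015  636.161]
 [  -0.011   -0.601    0.799 1038.166]
 [  -0.011    0.799    0.601  938.091]
 [   0.       0.       0.       1.   ]]
lamp [(0.81, [301.0, 293.0, 323.0, 362.0]), (0.78, [299.0, 240.0, 317.0, 302.0])]
eye [(0.56, [231.0, 129.0, 251.0, 184.0])]
dock [(0.87, [287.0, 284.0, 320.0, 323.0])]
swivel [(0.76, [300.0, 240.0, 320.0, 271.0]), (0.63, [298.0, 296.0, 325.0, 320.0])]
hook_bow [(0.81, [305.0, 299.0, 323.0, 324.0]), (0.79, [299.0, 241.0, 315.0, 271.0]), (0.33, [197.0, 188.0, 231.0, 226.0])]
rail [(0.72, [199.0, 44.0, 265.0, 384.0]), (0.5, [299.0, 243.0, 314.0, 302.0])]
eye_key [(0.66, [227.0, 101.0, 253.0, 204.0])]
eye_loupe [(0.9, [228.0, 77.0, 251.0, 124.0]), (0.35, [229.0, 130.0, 253.0, 187.0])]
key_hang [(0.52, [246.0, 189.0, 253.0, 202.0])]
loupe_hang []
bucket [(0.81, [277.0, 176.0, 305.0, 214.0]), (0.61, [298.0, 241.0, 318.0, 270.0])]
rack [(0.92, [269.0, 236.0, 312.0, 270.0]), (0.18, [196.0, 232.0, 224.0, 239.0])]
bottle 
[... 839 characters left out ...]
ang [(0.53, [253.0, 175.0, 280.0, 194.0])]
loupe_hang [(0.69, [306.0, 168.0, 326.0, 188.0])]
bucket [(0.65, [291.0, 215.0, 320.0, 239.0])]
rack [(0.72, [216.0, 211.0, 240.0, 251.0])]
bottle [(0.85, [347.0, 221.0, 374.0, 240.0])]
{'t': 1.4, 'qpos': array([-1.202,  0.423,  1.63 , -0.   ,  1.089, -0.019]), 'qvel': array([-0.001, -0.001, -0.001, -0.001, -0.001, -0.   ]), 'joint_torque': array([  0.   , -54.459, -27.404,   0.064,   0.017,   0.   ]), 'ee_pos': array([ 236.356, -578.555,  222.645]), 'orientation': array([-3.083, -0.605,  0.   ]), 'ft_force': array([ 0.406, -0.978, -0.145]), 'moment': array([-0.069,  0.034,  0.034]), 'grasp_force': 0.0, 'width': 87.97613482283491} 18.700000000000003
```

View pics/side0.png

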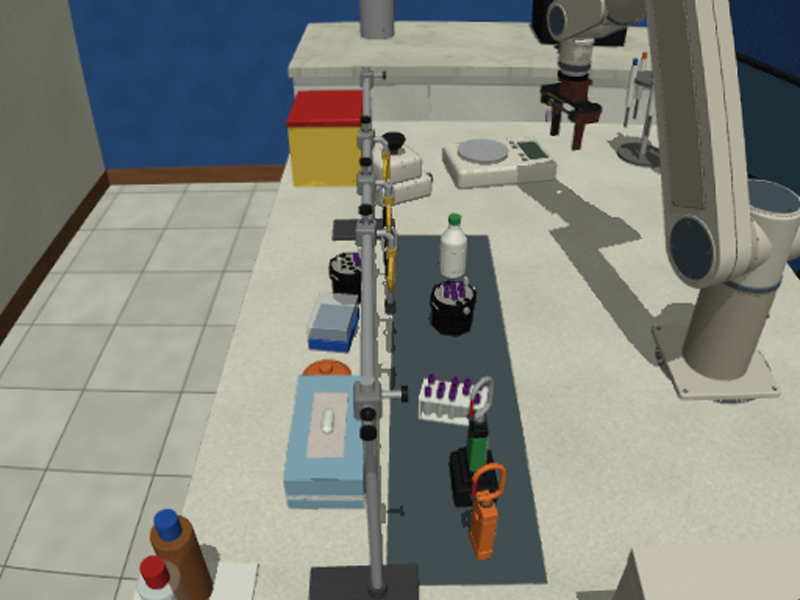

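View pics/top0.png

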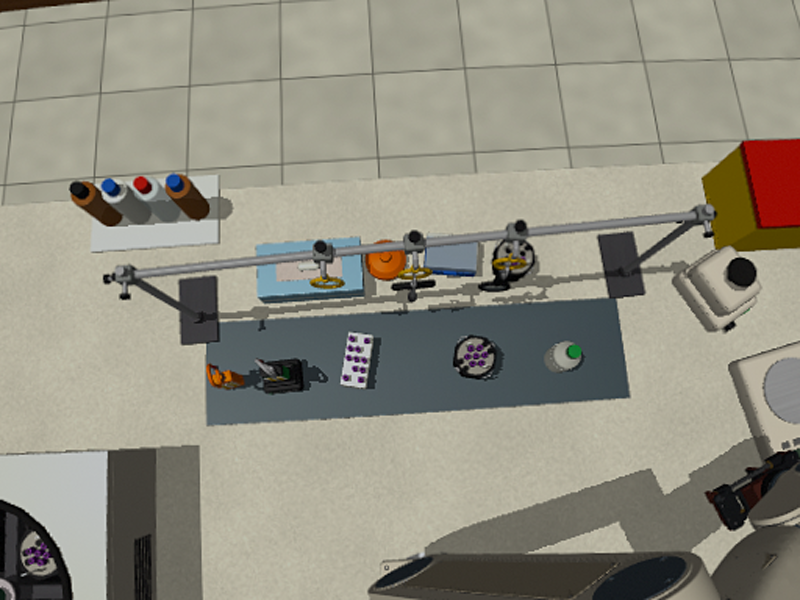

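The lamp stands in its dock near side (480,450) and top (275,372), with the orange look-alike next to it on the +y side. The empty ring is the left one in the top view, at about (327,282). I'll zoom in on these to measure them.

```bash
cat > h.py <<'E'
from workcell import ctrl
import cv2,numpy as np
from scipy.spatial.transform import Rotation as R
np.set_printoptions(precision=3,suppress=True)
F=np.diag([1,-1,-1.])
class Cam:
    def __init__(s,c):
        i=ctrl.camera_info(c);s.K=np.array(i["camera_matrix"],float);s.d=np.array(i["distortion"],float)
        T=np.array(i["world_from_camera"],float);s.R=T[:3,:3]@F;s.o=T[:3,3]
    def ray(s,p):
        u=cv2.undistortPoints(np.array([[p]],float),s.K,s.d)[0,0];v=s.R@[u[0],u[1],1];return v/np.linalg.norm(v)
    def atz(s,p,z): r=s.ray(p);return s.o+r*(z-s.o[2])/r[2]
    def proj(s,P):
        P=np.atleast_2d(P).astype(float);return cv2.projectPoints((P-s.o)@s.R,np.zeros(3),np.zeros(3),s.K,s.d)[0][:,0]
S,T=Cam("side"),Cam("top")
def tri(ps,pt):
    a,b=S.ray(ps),T.ray(pt);m=np.linalg.lstsq(np.c_[a,-b],T.o-S.o,rcond=None)[0]
    p,q=S.o+m[0]*a,T.o+m[1]*b;return (p+q)/2,np.linalg.norm(p-q)
def crop(c,box,k,name,im=None):
    im=ctrl.get_image(c) if im is None else im
    x0,y0,x1,y1=box;return cv2.resize(im[y0:y1,x0:x1,::-1],None,fx=k,fy=k,interpolation=cv2.INTER_CUBIC)
E
python3 - <<'E'
from h import *
a=crop("side",(275,225,345,325),6,"")   # 420x600
b=crop("top",(120,215,200,265),4.5,"")  # 360x225
im=ctrl.get_image("top")
c=crop("top",(190,140,270,200),4.5,"",im) # 360x270
o=np.zeros((600,790,3),np.uint8);o[:600,:420]=a;o[:225,425:785]=b;o[300:570,425:785]=c
cv2.imwrite("pics/z1.png",o)
E
```

```text
(no output)
```

View pics/z1.png

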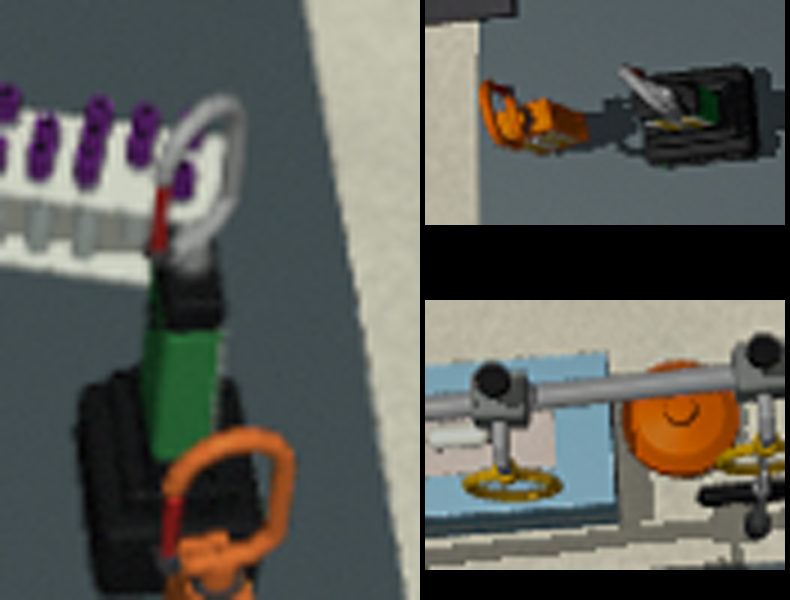

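Side crop: hook with its red gate at (160,220), green body between y=330 and 460. Top crop: the hook runs from (625,70) to (680,110), and the dock outline spans about (642–757, 70–165). Eye crop: the ring is centred at about (513,484). Next I fit the poses and check them with an overlay.

```bash
cat >> h.py <<'E'
def Rz(a): return R.from_euler('z',a).as_matrix()
def hookpts():
    # centreline of loop in hook frame (x gate side, z above lamp top)
    a=np.linspace(0,np.pi,13);pts=[(21,53)]+[(21*np.cos(t),60+21*np.sin(t)) for t in a]+[(-21,13),(21,13)]
    return np.array([(x,0,z-0.) for x,z in pts])
def lampmodel(x,y,z0,yaw,sw):
    o=np.array([x,y,z0]);w=lambda P:np.asarray(P,float)@Rz(yaw).T+o
    b=[(sx*12,sy*23,z) for z in(0,115) for sx,sy in((-1,-1),(1,-1),(1,1),(-1,1))]
    h=hookpts()@Rz(sw).T+[0,0,115]
    g=np.array([(20.5,0,20),(20.5,0,54)])@Rz(sw).T+[0,0,115]
    return w(b),w(h),w(g)
def draw(c,im,box,k,m,dock=None):
    cam={"side":S,"top":T}[c];v=crop(c,box,k,"",im).copy()
    pj=lambda P:np.int32((cam.proj(P)-box[:2]+.5)*k)
    b,h,g=m;B=pj(b)
    for q in(B[:4],B[4:]):cv2.polylines(v,[q],True,(255,255,0),1)
    for i in range(4):cv2.line(v,B[i].tolist(),B[i+4].tolist(),(255,255,0),1)
    cv2.polylines(v,[pj(h)],False,(255,0,255),1);cv2.polylines(v,[pj(g)],False,(0,255,255),1)
    if dock is not None:
        x,y,a=dock
        for z in(0,48):cv2.polylines(v,[pj(np.array([(-35,-43,z),(35,-43,z),(35,43,z),(-35,43,z)])@Rz(a).T+[x,y,0])],True,(0,128,255),1)
    return v
E
python3 - <<'E'
from h import *
from scipy.optimize import least_squares
sp=lambda x,y:(275+x/6-.5,225+y/6-.5); tp=lambda x,y:(120+(x-425)/4.5-.5,215+y/4.5-.5)
def pts(v):
    b,h,g=lampmodel(v[0],v[1],48,v[2],v[3])
    d=np.array([(-35,-43,48),(35,-43,48),(35,43,48)])@Rz(v[2]).T+[v[0],v[1],0]
    top=h[1:14].mean(0)
    s=S.proj([g[0],g[1]]);t=T.proj([d[1],d[0]])
    hs=S.proj(h);ht=T.proj(h)
    return s,t,hs,ht
def f(v):
    s,t,hs,ht=pts(v)
    return np.r_[(s-[sp(158,250),sp(164,190)]).ravel(),(t-[tp(752,68),tp(757,156)]).ravel(),
      hs[:,0].max()-sp(236,0)[0],hs[:,1].min()-sp(0,103)[1],ht[:,0].min()-tp(628,0)[0],ht[:,1].min()-tp(0,73)[1]]
best=min((least_squares(f,[450,230,0,s]) for s in(.6,1,1.4)),key=lambda r:r.cost)
print(best.x,best.cost,best.fun)
v=best.x
ims=ctrl.get_image("side");imt=ctrl.get_image("top")
m=lampmodel(v[0],v[1],48,v[2],v[3])
o=np.zeros((600,800,3),np.uint8);a=draw("side",ims,(285,230,345,315),7,m,v[:3]);o[:a.shape[0],:a.shape[1]]=a
b=draw("top",imt,(145,220,205,265),6,m,v[:3]);o[:b.shape[0],430:430+b.shape[1]]=b
# ring
hsv=cv2.cvtColor(imt,cv2.COLOR_RGB2HSV);M=(hsv[...,0]>18)&(hsv[...,0]<34)&(hsv[...,1]>130)
k=np.zeros_like(M);k[165:192,190:225]=M[165:192,190:225]
ys,xs=np.nonzero(k);print("ring px",xs.min(),xs.max(),ys.min(),ys.max())
q=T.atz(((xs.min()+xs.max())/2,(ys.min()+ys.max())/2),338);print("ring centre",q)
r1,r2=T.atz((78,174),405),T.atz((451,136.5),405);print("rail",r1,r2,"yaw",np.arctan2(-(r1-r2)[0],(r1-r2)[1]))
yaw=np.arctan2(-(r1-r2)[0],(r1-r2)[1])
a=np.linspace(0,2*np.pi,33)
for cam,box,im,oy,nm in((T,(190,150,245,195),imt,290,"top"),):
    v2=crop(nm,box,6,"",im).copy()
    for r in(24,32):
        P=np.c_[0*a,r*np.cos(a),r*np.sin(a)]@Rz(yaw).T+[q[0],q[1],338]
        cv2.polylines(v2,[np.int32((cam.proj(P)-box[:2]+.5)*6)],True,(255,0,255),1)
    o[oy:oy+v2.shape[0],430:430+v2.shape[1]]=v2
cv2.imwrite("pics/z2.png",o)
print(S.proj([q,q-[0,0,28]]))
E
```

```text
[525.065 302.759  -0.007   0.803] 1.5554988056441565 [ 0.497 -0.151  0.387 -0.577 -0.245 -0.471 -0.848 -0.019  0.141 -0.633
 -0.307 -0.918]
ring px 199 219 176 184
ring centre [658.968 163.322 338.   ]
rail [681.649 513.353 405.   ] [ 725.057 -521.923  405.   ] yaw 0.04190470085680309
[[249.685 172.911]
 [249.854 182.521]]
```

View pics/z2.png

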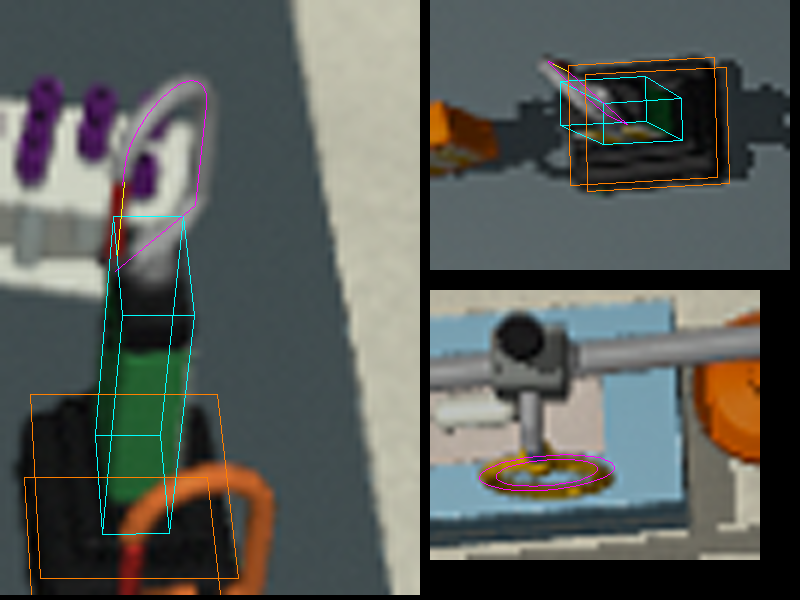

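The fit is within about 2 mm: lamp at (525, 303), hook at about 0.80 rad, empty eye at (660, 163, 310), rail yaw 0.04. Next I move above the hook, aligned with its plane.

```bash
cat >> h.py <<'E'
def pose():
    o=ctrl.get_obs();return np.array(o["ee_pos"]),R.from_rotvec(o["orientation"]),o
def Rt(zdir,ydir):
    z=np.array(zdir,float);z/=np.linalg.norm(z);y=np.array(ydir,float);y-=z*(y@z);y/=np.linalg.norm(y)
    return R.from_matrix(np.c_[np.cross(y,z),y,z])
def to(p,Rg):
    q,Rc,o=pose();print("shift",np.round(Rc.inv().apply(np.array(p)-q),1),"rot",np.round((Rc.inv()*Rg).as_rotvec(),3))
E
python3 - <<'E'
from h import *
a=.80-np.pi/2
to([525,303,300],Rt([0,0,-1],[np.cos(a),np.sin(a),0]))
E
```

```text
shift [ 600.5 -707.   -77.3] rot [-0.    -0.    -0.412]
```

```bash
python3 -m creep '[{"translation":[40,-47,-50],"angular":[0,0,0],"jaw":1},{"translation":[80,-94,-77],"angular":[0,0,-0.06],"jaw":1},{"translation":[119,-141,-77],"angular":[0,0,-0.12],"jaw":1},{"translation":[159,-188,-77],"angular":[0,0,-0.18],"jaw":1},{"translation":[198,-234,-77],"angular":[0,0,-0.24],"jaw":1},{"translation":[238,-280,-77],"angular":[0,0,-0.3],"jaw":1},{"translation":[277,-327,-77],"angular":[0,0,-0.36],"jaw":1},{"translation":[316,-373,-77],"angular":[0,0,-0.412],"jaw":1}]'
python3 - <<'E'
from h import *
a=.80-np.pi/2
print(pose()[2]["qpos"]);to([525,303,300],Rt([0,0,-1],[np.cos(a),np.sin(a),0]))
E
```

```text
t: 2.65
ee_pos: [385.1, -121.4, 300.1]
orientation: [2.892, 1.225, 0.002]
ft_force: [0.6, 0.1, 0.4]
width: 87.4
grasp_force: 0.0
[-0.335 -0.017  2.001  0.     1.156  0.435]
shift [ 402.1 -194.9    0.1] rot [ 0.001 -0.001  0.001]
```

```bash
python3 -m creep '[{"translation":[50,-24,0],"angular":[0,0,0],"jaw":1},{"translation":[101,-49,0],"angular":[0,0,0],"jaw":1},{"translation":[151,-73,0],"angular":[0,0,0],"jaw":1},{"translation":[201,-97,0],"angular":[0,0,0],"jaw":1},{"translation":[251,-122,0],"angular":[0,0,0],"jaw":1},{"translation":[302,-146,0],"angular":[0,0,0],"jaw":1},{"translation":[352,-170,0],"angular":[0,0,0],"jaw":1},{"translation":[402,-195,0],"angular":[0,0,0],"jaw":1}]'
python3 - <<'E'
from h import *
a=.80-np.pi/2
print(pose()[2]["qpos"]);to([525,303,217],Rt([0,0,-1],[np.cos(a),np.sin(a),0]))
E
```

```text
t: 3.65
ee_pos: [525.4, 302.9, 299.7]
orientation: [2.893, 1.223, 0.0]
ft_force: [0.7, 0.0, 0.6]
width: 88.1
grasp_force: 0.0
[ 0.503  0.319  1.599 -0.     1.224  1.274]
shift [-0.2 -0.4 82.7] rot [ 0. -0.  0.]
```

```bash
python3 -m creep '[{"translation":[0,0,40],"angular":[0,0,0],"jaw":1},{"translation":[0,0,78],"angular":[0,0,0],"jaw":1},{"translation":[0,0,78],"angular":[0,0,0],"jaw":0.5},{"translation":[0,0,78],"angular":[0,0,0],"jaw":0.3},{"translation":[0,0,78],"angular":[0,0,0],"jaw":0.2},{"translation":[0,0,78],"angular":[0,0,0],"jaw":0.1},{"translation":[0,0,78],"angular":[0,0,0],"jaw":0},{"translation":[0,0,78],"angular":[0,0,0],"jaw":0}]'
python3 - <<'E'
from h import *
print(pose()[2])
a=crop("side",(270,215,345,290),8,"");cv2.imwrite("pics/z3.png",a)
E
```

```text
t: 4.65
ee_pos: [525.1, 301.0, 222.0]
orientation: [2.894, 1.223, 0.001]
ft_force: [-0.6, -0.3, 0.2]
width: 31.5
grasp_force: 0.0
{'t': 4.65, 'qpos': array([ 0.501,  0.395,  1.676, -0.   ,  1.07 ,  1.272]), 'qvel': array([ 0.002,  0.003,  0.002, -0.001, -0.   , -0.001]), 'joint_torque': array([ -0.014, -52.622, -27.185,   0.031,  -0.066,   0.   ]), 'ee_pos': array([525.148, 300.977, 221.976]), 'orientation': array([2.894, 1.223, 0.001]), 'ft_force': array([-0.609, -0.331,  0.17 ]), 'moment': array([-0.008, -0.033,  0.012]), 'grasp_force': 0.0, 'width': 31.487190838643592}
```

View pics/z3.png

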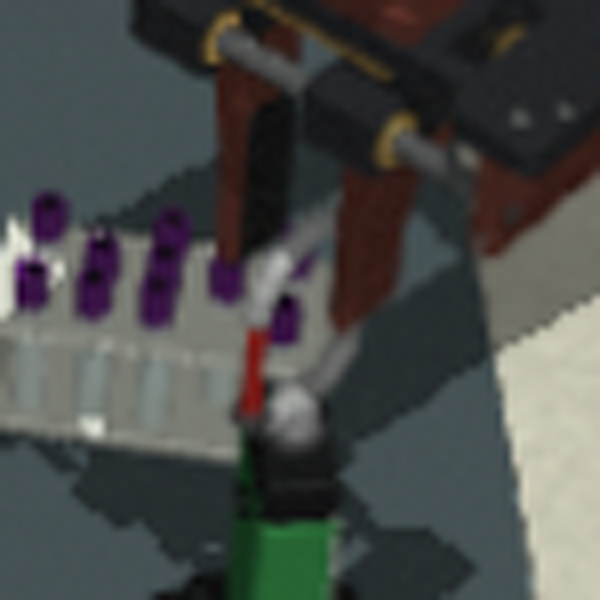

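The fingers straddle the hook correctly, with the hook's top at (300,240) between them. I'll finish closing.

```bash
python3 -m creep '[{"translation":[0,0,0],"angular":[0,0,0],"jaw":0},{"translation":[0,0,0],"angular":[0,0,0],"jaw":0},{"translation":[0,0,0],"angular":[0,0,0],"jaw":0},{"translation":[0,0,0],"angular":[0,0,0],"jaw":0},{"translation":[0,0,0],"angular":[0,0,0],"jaw":0},{"translation":[0,0,0],"angular":[0,0,0],"jaw":0},{"translation":[0,0,0],"angular":[0,0,0.05],"jaw":0},{"translation":[0,0,0],"angular":[0,0,0.1],"jaw":0}]'
python3 - <<'E'
from h import *
p,r,o=pose();print(o["moment"],o["ft_force"])
to([525,301,222],Rt([0,0,-1],[0,-1,0]))
E
```

```text
t: 5.7
ee_pos: [525.1, 301.0, 221.7]
orientation: [2.952, 1.075, 0.0]
ft_force: [-0.7, 0.2, -0.6]
width: 7.3
grasp_force: 30.0
[ 0.078 -0.019  0.045] [-0.69   0.205 -0.604]
shift [-0.1 -0.1 -0.3] rot [ 0.    -0.     0.698]
```

```bash
python3 -m creep '[{"translation":[0,0,0],"angular":[0,0,0.12],"jaw":0},{"translation":[0,0,0],"angular":[0,0,0.24],"jaw":0},{"translation":[0,0,0],"angular":[0,0,0.36],"jaw":0},{"translation":[0,0,0],"angular":[0,0,0.48],"jaw":0},{"translation":[0,0,0],"angular":[0,0,0.6],"jaw":0},{"translation":[0,0,0],"angular":[0,0,0.72],"jaw":0},{"translation":[0,0,0],"angular":[0,0,0.75],"jaw":0},{"translation":[0,0,0],"angular":[0,0,0.75],"jaw":0}]'
python3 - <<'E'
from h import *
p,r,o=pose();print(o["moment"],o["ft_force"],o["qpos"],r.as_matrix()[:,1])
E
```

```text
t: 6.7
ee_pos: [525.1, 301.1, 221.9]
orientation: [-3.14, 0.076, -0.0]
ft_force: [0.5, 0.4, 1.0]
width: 7.2
grasp_force: 30.0
[0.296 0.199 0.027] [0.497 0.409 1.039] [0.501 0.395 1.676 0.    1.07  2.12 ] [-0.049 -0.999 -0.   ]
```

```bash
python3 -m creep '[{"translation":[0,0,0],"angular":[0,0,0],"jaw":0.15},{"translation":[0,0,0],"angular":[0,0,0],"jaw":0.3},{"translation":[0,0,0],"angular":[0,0,0],"jaw":0.6},{"translation":[0,0,0],"angular":[0,0,0],"jaw":0.8},{"translation":[0,0,-25],"angular":[0,0,0],"jaw":0.8},{"translation":[0,0,-70],"angular":[0,0,0],"jaw":0.8},{"translation":[-30,0,-100],"angular":[0,0,0],"jaw":1},{"translation":[-70,0,-120],"angular":[0,0,0],"jaw":1}]'
python3 - <<'E'
from h import *
p,r,o=pose();print(o["qpos"])
to([430,301,300],Rt([1,0,-.2],[0,-1,0]))
E
```

```text
t: 7.7
ee_pos: [455.3, 304.6, 343.2]
orientation: [-3.139, 0.08, -0.003]
ft_force: [-0.4, -0.1, -0.8]
width: 79.5
grasp_force: 0.0
[ 0.568  0.187  1.674 -0.     1.279  2.19 ]
shift [-25.1   5.   43.2] rot [ 0.034  1.371 -0.044]
```

```bash
python3 -m creep '[{"translation":[-5,0,5],"angular":[0.004,0.17,-0.006],"jaw":1},{"translation":[-10,1,10],"angular":[0.008,0.34,-0.011],"jaw":1},{"translation":[-15,2,15],"angular":[0.013,0.51,-0.016],"jaw":1},{"translation":[-20,3,20],"angular":[0.017,0.68,-0.022],"jaw":1},{"translation":[-25,4,25],"angular":[0.021,0.86,-0.028],"jaw":1},{"translation":[-25,5,30],"angular":[0.026,1.03,-0.033],"jaw":1},{"translation":[-25,5,36],"angular":[0.03,1.2,-0.039],"jaw":1},{"translation":[-25,5,43],"angular":[0.034,1.37,-0.044],"jaw":1}]'
python3 - <<'E'
from h import *
p,r,o=pose();print(o["qpos"],r.as_matrix()[:,2])
a=crop("side",(230,150,362,300),4,"");cv2.imwrite("pics/z4.png",a)
E
```

```text
t: 8.7
ee_pos: [466.0, 197.1, 391.3]
orientation: [-2.675, -0.231, -1.325]
ft_force: [0.3, 0.0, -0.7]
width: 87.8
grasp_force: 0.0
[ 0.495 -0.25   2.272 -0.763  0.282  2.54 ] [ 0.775  0.199 -0.6  ]
```

View pics/z4.png

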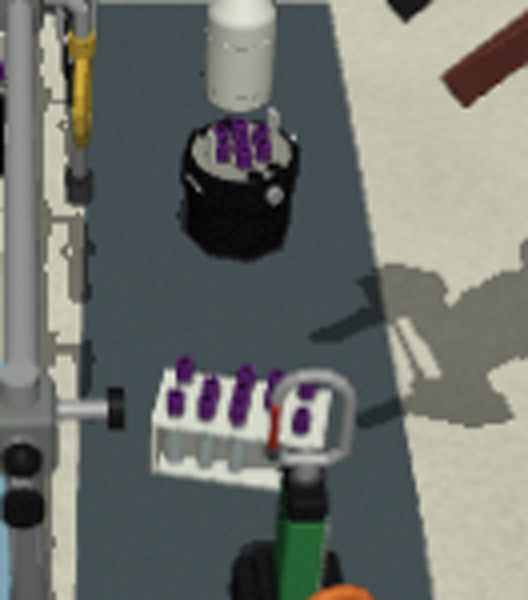

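The hook is now square with the red gate at the back, at crop (275,425) on the far side. Joint 6 ran into its limit, so I'll fit the arm's kinematics and plan the side grasp with the half-turned wrist.

```bash
cat >> h.py <<'E'
from scipy.optimize import least_squares
D=[([-1.202,.423,1.63,0,1.089,-.019],[236.356,-578.555,222.645],[-3.083,-.605,0]),
([-.335,-.017,2.001,0,1.156,.435],[385.1,-121.4,300.1],[2.892,1.225,.002]),
([.503,.319,1.599,0,1.224,1.274],[525.4,302.9,299.7],[2.893,1.223,0]),
([.501,.395,1.676,0,1.07,1.272],[525.1,301,222],[2.894,1.223,.001]),
([.501,.395,1.676,0,1.07,2.12],[525.1,301.1,221.9],[-3.14,.076,0]),
([.568,.187,1.674,0,1.279,2.19],[455.3,304.6,343.2],[-3.139,.08,-.003]),
([.495,-.25,2.272,-.763,.282,2.54],[466,197.1,391.3],[-2.675,-.231,-1.325])]
def fk(q,k):
    h,x1,L1,a,L2,L3,d,s4,s6,c=k;E=R.from_euler
    A=E('z',q[0]);B=A*E('y',q[1]);C=A*E('y',q[1]+q[2]);G=C*E('z',s4*q[3])*E('y',q[4]);
    return A.apply([x1,d,h])+B.apply([0,0,L1])+C.apply([a,0,L2])+G.apply([0,0,L3]),G*E('z',s6*q[5]+c)
def fitk(data=None):
    best=None
    for s4 in(1,-1):
      for s6 in(1,-1):
        for c in(0,1.57,3.14,-1.57):
          def f(v):
            k=[*v[:7],s4,s6,v[7]];o=[]
            for q,p,r in(data or D):
                P,O=fk(q,k);o+=[(P-p),300*(O.inv()*R.from_rotvec(r)).as_rotvec()]
            return np.concatenate(o)
          r=least_squares(f,[300,0,400,0,400,250,0,c])
          if best is None or r.cost<best[0]: best=(r.cost,[*r.x[:7],s4,s6,r.x[7]],np.abs(r.fun).max())
    return best
LO=np.array([-3,-.9,.09,-1.31,.11,-2.54]);HI=np.array([3,2.11,2.58,4.45,2.69,2.54])
def ik(p,O,k,q0=None,n=12):
    out=[];rng=np.random.default_rng(0)
    for i in range(n):
        s=q0 if (i==0 and q0 is not None) else rng.uniform(LO,HI)
        def f(q): P,G=fk(q,k);return np.r_[P-p,300*(G.inv()*O).as_rotvec()]
        r=least_squares(f,np.clip(s,LO+1e-6,HI-1e-6),bounds=(LO,HI))
        if r.cost<1 and not any(np.abs(r.x-x).max()<.05 for x in out): out.append(r.x)
        if i==0 and q0 is not None and r.cost<1:break
    return out
E
python3 - <<'E'
from h import *
b=fitk();print(b);k=b[1]
import json;json.dump(k,open("k.json","w"))
for t in(0,.2,.4,.6,.8):
  z=np.array([np.cos(t),0,-np.sin(t)]);O=Rt(z,[0,1,0])
  for nm,G in(("pre",[450,303,115]),("dock",[525,303,115]),("ring",[660,163,215])):
    zz=z if nm!="pre" else z
    P=np.array(G)+18.7*zz
    if nm=="pre":P=np.array([525,303,115])-65*z
    print(t,nm,*ik(P,O,k,n=25))
E
```

```text
(np.float64(0.242265189349194), [np.float64(313.57788017933404), np.float64(-0.8437394868101857), np.float64(564.1924573323874), np.float64(78.64924444611594), np.float64(486.0360518533611), np.float64(310.3134262182116), np.float64(11.893656590873011), 1, 1, np.float64(1.5708683238833696)], np.float64(0.23701130424706207))
0 pre [1.077 1.076 2.232 4.224 1.649 1.717]
0 dock [0.883 1.047 2.15  4.026 1.606 1.613]
0 ring [0.387 0.798 2.184 3.533 1.423 1.51 ]
0.2 pre [1.057 0.88  2.291 4.194 1.385 1.597]
0.2 dock [0.872 0.905 2.192 4.021 1.342 1.536]
0.2 ring [0.382 0.655 2.193 3.563 1.101 1.45 ]
0.4 pre [1.003 0.677 2.306 4.209 1.089 1.419]
0.4 dock [0.839 0.764 2.202 4.046 1.058 1.422]
0.4 ring [0.367 0.529 2.164 3.64  0.762 1.344]
0.6 pre [0.921 0.5   2.273 4.333 0.786 1.153]
0.6 dock [0.789 0.641 2.179 4.144 0.768 1.243]
0.6 ring [0.344 0.438 2.1   3.859 0.437 1.101]
0.8 pre
0.8 dock [0.728 0.552 2.126 4.411 0.507 0.911]
0.8 ring
```

```bash
cat >> h.py <<'E'
import json,os
K=json.load(open("k.json")) if os.path.exists("k.json") else None
def rowsfrom(Q):
    P0,R0=fk(Q[0],K);print("start mismatch",np.round(P0-pose()[0],1))
    for q in Q[1:]:
        P,G=fk(q,K);print(np.round(R0.inv().apply(P-P0)).astype(int).tolist(),np.round((R0.inv()*G).as_rotvec(),2).tolist()," w",np.round(P),np.round(q,2))
E
python3 - <<'E'
from h import *
q=pose()[2]["qpos"]
t=.25;z=np.array([np.cos(t),0,-np.sin(t)]);O=Rt(z,[0,-1,0])
P=np.array([525,303,115])-70*z+[0,0,170]
B=ik(P,O,K,n=40);print("B",P,B)
A=np.array([.5,-.1,2.05,0,.4,1.9])
B=B[0]
A2=A+0;A2=A+(B-A)*.6;A2[4]=.4
seq=[q]
for a,b in((q,A),(A,A2),(A2,B)):
    n=int(np.ceil((np.abs(b-a)/np.array([.18,.18,.22,.25,.25,.25])).max()))
    seq+=[a+(b-a)*i/n for i in range(1,n+1)]
print(len(seq)-1);np.save("seq.npy",seq);rowsfrom(seq[:9])
for s in seq[9:]:print(np.round(fk(s,K)[0]),fk(s,K)[1].as_matrix()[:,2],s)
E
```

```text
B [457.176 303.    302.318] [array([ 1.059,  0.336,  2.324,  4.365,  1.116, -2.038])]
22
start mismatch [-0.  -0.2  0.3]
[11, -14, 12] [0.02, -0.04, 0.03]  w [478. 212. 393.] [ 0.49 -0.22  2.22 -0.57  0.31  2.38]
[21, -34, 24] [0.05, -0.09, 0.05]  w [489. 234. 395.] [ 0.5  -0.18  2.16 -0.38  0.34  2.22]
[31, -58, 36] [0.1, -0.13, 0.07]  w [499. 261. 398.] [ 0.5  -0.14  2.11 -0.19  0.37  2.06]
[44, -86, 45] [0.16, -0.17, 0.09]  w [509. 291. 404.] [ 0.5  -0.1   2.05  0.    0.4   1.9 ]
[14, -127, 44] [0.26, -0.23, 0.08]  w [482. 329. 384.] [ 0.53 -0.08  2.06  0.24  0.4   1.69]
[-10, -167, 40] [0.36, -0.27, 0.07]  w [456. 366. 370.] [ 0.56 -0.05  2.08  0.48  0.4   1.47]
[-28, -205, 33] [0.46, -0.3, 0.07]  w [432. 400. 361.] [ 0.59 -0.03  2.09  0.71  0.4   1.26]
[-42, -239, 26] [0.55, -0.3, 0.08]  w [411. 431. 357.] [ 0.62 -0.    2.11  0.95  0.4   1.04]
[395. 458. 356.] [ 0.333  0.71  -0.621] [0.652 0.019 2.125 1.191 0.4   0.826]
[383. 481. 356.] [ 0.317  0.755 -0.574] [0.683 0.043 2.14  1.429 0.4   0.611]
[375. 499. 356.] [ 0.318  0.788 -0.528] [0.713 0.066 2.154 1.667 0.4   0.397]
[372.
[... 212 characters left out ...]
 2.199  2.381  0.4   -0.248]
[378. 526. 332.] [ 0.447  0.784 -0.43 ] [ 0.835  0.162  2.214  2.619  0.4   -0.463]
[384. 534. 344.] [ 0.501  0.792 -0.348] [ 0.867  0.187  2.23   2.869  0.502 -0.688]
[399. 528. 353.] [ 0.587  0.76  -0.278] [ 0.899  0.211  2.245  3.118  0.605 -0.913]
[420. 509. 356.] [ 0.691  0.686 -0.228] [ 0.931  0.236  2.261  3.367  0.707 -1.138]
[441. 475. 351.] [ 0.798  0.568 -0.203] [ 0.963  0.261  2.277  3.617  0.809 -1.363]
[457. 428. 339.] [ 0.89   0.409 -0.202] [ 0.995  0.286  2.292  3.866  0.912 -1.588]
[464. 370. 322.] [ 0.951  0.216 -0.22 ] [ 1.027  0.311  2.308  4.116  1.014 -1.813]
[457. 303. 302.] [ 0.969  0.    -0.247] [ 1.059  0.336  2.324  4.365  1.116 -2.038]
```

Run:
```python
from h import *
print(tri((406,353),(68.5,288)))
q=pose()[2]["qpos"];B=np.load("seq.npy")[-1]
A=np.array([.5,-.15,2.1,0,.4,1.9])
M=np.array([.35,0,2.15,1.6,.4,.4]);A2=np.array([.6,.15,2.22,2.9,.45,-.75])
seq=[q]
for a,b in((q,A),(A,M),(M,A2),(A2,B)):
    n=int(np.ceil((np.abs(b-a)/np.array([.19,.19,.24,.26,.26,.26])).max()))
    seq+=[a+(b-a)*i/n for i in range(1,n+1)]
print(len(seq)-1);np.save("seq.npy",seq);rowsfrom(seq[:9])
for s in seq[9:]:print(np.round(fk(s,K)[0]),fk(s,K)[1].as_matrix()[:,2],s)
```

```text
(array([377.954, 602.071, 253.623]), np.float64(3.4490718791837307))
21
start mismatch [-0.  -0.2  0.3]
[7, -18, 11] [0.03, -0.06, 0.03]  w [474. 215. 391.] [ 0.49 -0.22  2.22 -0.51  0.32  2.33]
[15, -44, 19] [0.08, -0.12, 0.06]  w [480. 242. 394.] [ 0.5  -0.18  2.16 -0.26  0.36  2.11]
[25, -78, 26] [0.16, -0.17, 0.09]  w [484. 278. 400.] [ 0.5  -0.15  2.1   0.    0.4   1.9 ]
[11, -92, 31] [0.22, -0.21, 0.1]  w [477. 292. 387.] [ 0.48 -0.13  2.11  0.23  0.4   1.69]
[4, -106, 36] [0.29, -0.23, 0.12]  w [473. 305. 379.] [ 0.46 -0.11  2.11  0.46  0.4   1.47]
[2, -118, 41] [0.35, -0.23, 0.15]  w [474. 318. 376.] [ 0.44 -0.09  2.12  0.69  0.4   1.26]
[7, -126, 46] [0.4, -0.21, 0.18]  w [479. 328. 377.] [ 0.41 -0.06  2.13  0.91  0.4   1.04]
[17, -131, 53] [0.45, -0.17, 0.21]  w [489. 335. 381.] [ 0.39 -0.04  2.14  1.14  0.4   0.83]
[504. 336. 386.] [ 0.555  0.626 -0.548] [ 0.371 -0.021  2.143  1.371  0.4    0.614]
[522. 332. 392.] [ 0.596  0.632 -0.495] [0.35 0.   2.15 1.6  0.4  0.4 ]
[517. 360. 393.] [ 0.598  0.668 -0.443] [0.4   0.03  2.164 1.86  0.41  0.17 ]
[515. 382. 391.] [ 0.613  0.682 -0.398] [ 0.45   0.06   2.178  2.12   0.42  -0.06 ]
[514. 396. 385.] [ 0.639  0.677 -0.365] [ 0.5    0.09   2.192  2.38   0.43  -0.29 ]
[515. 404. 375.] [ 0.673  0.653 -0.348] [ 0.55   0.12   2.206  2.64   0.44  -0.52 ]
[515. 406. 359.] [ 0.709  0.611 -0.351] [ 0.6   0.15  2.22  2.9   0.45 -0.75]
[508. 423. 364.] [ 0.749  0.599 -0.283] [ 0.677  0.181  2.237  3.144  0.561 -0.965]
[504. 424. 364.] [ 0.805  0.546 -0.234] [ 0.753  0.212  2.255  3.388  0.672 -1.179]
[501. 412. 357.] [ 0.866  0.454 -0.209] [ 0.83   0.243  2.272  3.633  0.783 -1.394]
[494. 386. 342.] [ 0.921  0.328 -0.208] [ 0.906  0.274  2.289  3.877  0.894 -1.608]
[480. 349. 323.] [ 0.959  0.174 -0.224] [ 0.983  0.305  2.306  4.121  1.005 -1.823]
[457. 303. 302.] [ 0.969  0.    -0.247] [ 1.059  0.336  2.324  4.365  1.116 -2.038]
```

```bash
python3 -m creep '[{"translation":[7,-18,11],"angular":[0.03,-0.06,0.03],"jaw":1},{"translation":[15,-44,19],"angular":[0.08,-0.12,0.06],"jaw":1},{"translation":[25,-78,26],"angular":[0.16,-0.17,0.09],"jaw":1},{"translation":[11,-92,31],"angular":[0.22,-0.21,0.10],"jaw":1},{"translation":[4,-106,36],"angular":[0.29,-0.23,0.12],"jaw":1},{"translation":[2,-118,41],"angular":[0.35,-0.23,0.15],"jaw":1},{"translation":[7,-126,46],"angular":[0.40,-0.21,0.18],"jaw":1},{"translation":[17,-131,53],"angular":[0.45,-0.17,0.21],"jaw":1}]'
python3 - <<'E'
from h import *
p,r,o=pose();q=o["qpos"];print(q)
s=np.load("seq.npy")[8:];s[0]=q;rowsfrom(s[:9])
E
```

```text
t: 9.75
ee_pos: [491.4, 338.2, 381.1]
orientation: [-2.349, -0.226, -0.86]
ft_force: [0.3, -0.3, -0.3]
width: 87.6
grasp_force: 0.0
[ 0.396 -0.036  2.13   1.157  0.4    0.822]
start mismatch [-0.1  0.2  0.3]
[13, 4, 2] [0.03, 0.05, 0.01]  w [504. 336. 386.] [ 0.37 -0.02  2.14  1.37  0.4   0.61]
[31, 11, 5] [0.05, 0.12, 0.03]  w [522. 332. 392.] [0.35 0.   2.15 1.6  0.4  0.4 ]
[26, -14, 20] [0.1, 0.15, 0.03]  w [517. 360. 393.] [0.4  0.03 2.16 1.86 0.41 0.17]
[22, -31, 33] [0.13, 0.19, 0.04]  w [515. 382. 391.] [ 0.45  0.06  2.18  2.12  0.42 -0.06]
[18, -40, 45] [0.14, 0.23, 0.04]  w [514. 396. 385.] [ 0.5   0.09  2.19  2.38  0.43 -0.29]
[11, -41, 56] [0.12, 0.27, 0.04]  w [515. 404. 375.] [ 0.55  0.12  2.21  2.64  0.44 -0.52]
[1, -34, 67] [0.07, 0.3, 0.05]  w [515. 406. 359.] [ 0.6   0.15  2.22  2.9   0.45 -0.75]
[-2, -53, 70] [0.08, 0.38, 0.03]  w [508. 423. 364.] [ 0.68  0.18  2.24  3.14  0.56 -0.96]
```

The IK follows the planned joint branch.

```bash
python3 -m creep '[{"translation":[13,4,2],"angular":[0.03,0.05,0.01],"jaw":1},{"translation":[31,11,5],"angular":[0.05,0.12,0.03],"jaw":1},{"translation":[26,-14,20],"angular":[0.10,0.15,0.03],"jaw":1},{"translation":[22,-31,33],"angular":[0.13,0.19,0.04],"jaw":1},{"translation":[18,-40,45],"angular":[0.14,0.23,0.04],"jaw":1},{"translation":[11,-41,56],"angular":[0.12,0.27,0.04],"jaw":1},{"translation":[1,-34,67],"angular":[0.07,0.30,0.05],"jaw":1},{"translation":[-2,-53,70],"angular":[0.08,0.38,0.03],"jaw":1}]'
python3 - <<'E'
from h import *
p,r,o=pose();q=o["qpos"];print(q)
s=np.load("seq.npy")[16:];s[0]=q;rowsfrom(s[:9])
E
```

```text
t: 10.75
ee_pos: [508.5, 422.0, 363.8]
orientation: [-2.064, -0.063, -1.241]
ft_force: [0.2, 0.9, 0.4]
width: 88.1
grasp_force: 0.0
[ 0.678  0.182  2.239  3.155  0.565 -0.97 ]
start mismatch [-0.1 -0.1  0.5]
[-3, -3, -2] [-0.03, 0.08, -0.04]  w [504. 424. 364.] [ 0.75  0.21  2.25  3.39  0.67 -1.18]
[-7, 9, -10] [-0.12, 0.16, -0.1]  w [501. 412. 357.] [ 0.83  0.24  2.27  3.63  0.78 -1.39]
[-14, 33, -26] [-0.25, 0.21, -0.18]  w [494. 386. 342.] [ 0.91  0.27  2.29  3.88  0.89 -1.61]
[-25, 66, -53] [-0.42, 0.24, -0.28]  w [480. 349. 323.] [ 0.98  0.31  2.31  4.12  1.01 -1.82]
[-40, 103, -92] [-0.61, 0.23, -0.41]  w [457. 303. 302.] [ 1.06  0.34  2.32  4.37  1.12 -2.04]
```

```bash
python3 -m creep '[{"translation":[-3,-3,-2],"angular":[-0.03,0.08,-0.04],"jaw":1},{"translation":[-7,9,-10],"angular":[-0.12,0.16,-0.10],"jaw":1},{"translation":[-14,33,-26],"angular":[-0.25,0.21,-0.18],"jaw":1},{"translation":[-22,55,-42],"angular":[-0.36,0.23,-0.24],"jaw":1},{"translation":[-28,75,-62],"angular":[-0.46,0.24,-0.31],"jaw":1},{"translation":[-34,90,-78],"angular":[-0.54,0.24,-0.36],"jaw":1},{"translation":[-40,103,-92],"angular":[-0.61,0.23,-0.41],"jaw":1},{"translation":[-40,103,-92],"angular":[-0.61,0.23,-0.41],"jaw":1}]'
python3 - <<'E'
from h import *
p,r,o=pose();print(o["qpos"],r.as_matrix()[:,1:])
t=.25;z=np.array([np.cos(t),0,-np.sin(t)])
to(np.array([525,303,115])-70*z,Rt(z,[0,-1,0]))
to(np.array([525,303,115])+18.7*z,Rt(z,[0,-1,0]))
# refine lamp pose: green mask vs model
ims=ctrl.get_image("side");imt=ctrl.get_image("top")
m=lampmodel(525,303,48,0,-.03)
o=np.zeros((600,800,3),np.uint8);a=draw("side",ims,(285,230,345,315),7,m,(525,303,0));o[:a.shape[0],:a.shape[1]]=a
b=draw("top",imt,(145,220,205,265),6,m,(525,303,0));o[:b.shape[0],430:430+b.shape[1]]=b
b=crop("top",(140,215,200,260),6,"",imt);o[300:300+b.shape[0],430:430+b.shape[1]]=b
cv2.imwrite("pics/z5.png",o)
E
```

```text
t: 11.75
ee_pos: [456.6, 303.3, 301.3]
orientation: [-2.479, -0.003, -1.925]
ft_force: [-0.7, -1.4, 0.0]
width: 87.6
grasp_force: 0.0
[ 1.058  0.336  2.327  4.359  1.115 -2.032] [[ 0.003  0.969]
 [-1.     0.004]
 [-0.001 -0.248]]
shift [-163.5    0.5   42.4] rot [-0.004  0.    -0.001]
shift [-163.5    0.9  131.1] rot [-0.004  0.    -0.001]
```

View pics/z5.png

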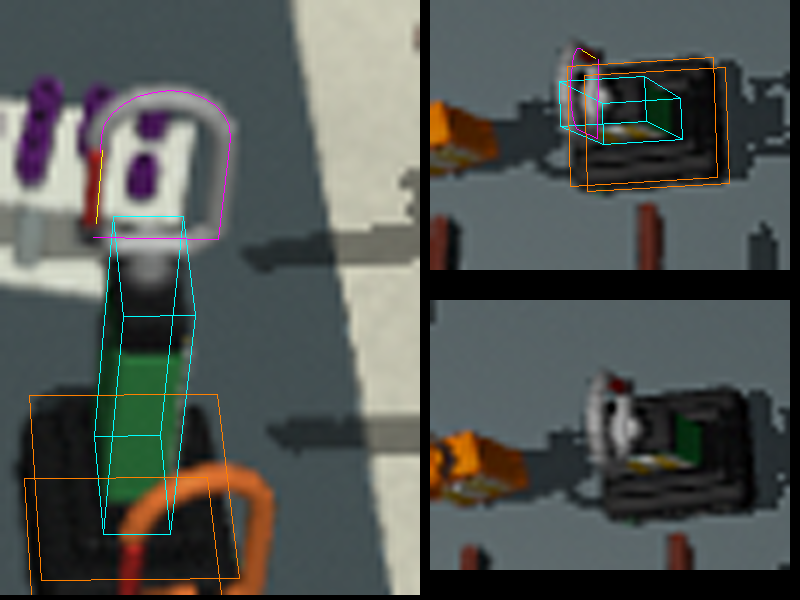

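The hook is square and the red gate faces away from the robot; the body matches the model within 2 mm, and the fingertips straddle the lamp. I descend and slide in.

```bash
python3 -m creep '[{"translation":[-40,0,10],"angular":[0,0,0],"jaw":1},{"translation":[-85,0,21],"angular":[-0.002,0,0],"jaw":1},{"translation":[-125,0,32],"angular":[-0.004,0,0],"jaw":1},{"translation":[-164,0.5,42],"angular":[-0.004,0,0],"jaw":1},{"translation":[-164,0.5,55],"angular":[-0.004,0,0],"jaw":1},{"translation":[-164,0.5,80],"angular":[-0.004,0,0],"jaw":1},{"translation":[-164,0.5,106],"angular":[-0.004,0,0],"jaw":1},{"translation":[-164,0.5,131],"angular":[-0.004,0,0],"jaw":1}]'
python3 -m creep '[{"translation":[0,0,0],"angular":[0,0,0],"jaw":0.7},{"translation":[0,0,0],"angular":[0,0,0],"jaw":0.6},{"translation":[0,0,0],"angular":[0,0,0],"jaw":0.5},{"translation":[0,0,0],"angular":[0,0,0],"jaw":0.3},{"translation":[0,0,0],"angular":[0,0,0],"jaw":0.1},{"translation":[0,0,0],"angular":[0,0,0],"jaw":0.1},{"translation":[0,0,0],"angular":[0,0,0],"jaw":0.1},{"translation":[0,0,0],"angular":[0,0,0],"jaw":0.1}]'
python3 - <<'E'
from h import *
p,r,o=pose();print(o["qpos"],r.as_matrix()[:,1:],o["moment"])
E
```

```text
t: 12.85
ee_pos: [545.6, 302.8, 113.0]
orientation: [-2.477, 0.005, -1.93]
ft_force: [-1.0, -0.4, 0.2]
width: 88.0
grasp_force: 0.0
t: 13.85
ee_pos: [543.3, 303.1, 110.7]
orientation: [-2.48, 0.001, -1.928]
ft_force: [-2.2, 3.5, 6.1]
width: 46.2
grasp_force: 29.8
[ 0.864  0.868  2.199  4.022  1.274 -1.629] [[-0.     0.969]
 [-1.    -0.   ]
 [-0.001 -0.246]] [ 0.239 -0.266  0.575]
```

```bash
python3 -m creep '[{"translation":[5,0,-1.2],"angular":[0,0,0],"jaw":0.1},{"translation":[15,0,-3.7],"angular":[0,0,0],"jaw":0.1},{"translation":[25,0,-6],"angular":[0,0,0],"jaw":0.1},{"translation":[45,0,-11],"angular":[0,0,0],"jaw":0.1},{"translation":[70,0,-17],"angular":[0,0,0],"jaw":0.1},{"translation":[90,0,-22],"angular":[0,0,0],"jaw":0.1},{"translation":[98,0,-25],"angular":[0,0,0],"jaw":0.1},{"translation":[98,0,-25],"angular":[0,0,0],"jaw":0.1}]'
python3 - <<'E'
from h import *
p,r,o=pose();print(o["qpos"],r.as_matrix()[:,1:],o["moment"],o["ft_force"])
t=.25;a=.042;z=Rz(a)@[np.cos(t),0,-np.sin(t)]
to(np.array([600,163.3,216.5])+18.7*z,Rt(z,Rz(a)@[0,-1,0]))
E
```

```text
t: 14.85
ee_pos: [543.1, 302.0, 212.0]
orientation: [2.481, -0.004, 1.927]
ft_force: [-0.2, -0.4, -1.7]
width: 46.3
grasp_force: 29.7
[ 0.863  0.607  2.24   4.09   1.138 -1.816] [[-0.002  0.969]
 [-1.    -0.002]
 [-0.001 -0.247]] [-0.008  0.777 -0.021] [-0.25  -0.408 -1.709]
shift [ 18.6 137.8  72.9] rot [ 0.042 -0.    -0.012]
```

```bash
python3 -m creep '[{"translation":[3,15,8],"angular":[0.005,0,0],"jaw":0.1},{"translation":[6,40,20],"angular":[0.012,0,-0.003],"jaw":0.1},{"translation":[9,65,34],"angular":[0.02,0,-0.006],"jaw":0.1},{"translation":[12,90,47],"angular":[0.03,0,-0.009],"jaw":0.1},{"translation":[15,112,60],"angular":[0.036,0,-0.01],"jaw":0.1},{"translation":[18.6,130,70],"angular":[0.042,0,-0.012],"jaw":0.1},{"translation":[18.6,137.8,73],"angular":[0.042,0,-0.012],"jaw":0.1},{"translation":[18.6,137.8,73],"angular":[0.042,0,-0.012],"jaw":0.1}]'
python3 - <<'E'
from h import *
p,r,o=pose();M=r.as_matrix();print(o["qpos"],M[:,1:])
g=p-18.7*M[:,2];print("grasp",g)
ims=ctrl.get_image("side");imt=ctrl.get_image("top")
yaw=np.arctan2(M[1,2],M[0,2]);m=lampmodel(g[0],g[1],g[2]-67.3,yaw,-.03)
a=np.linspace(0,2*np.pi,41)
def ring(v,cam,box,k):
    for rr in(24,32):
        P=np.c_[0*a,rr*np.cos(a),rr*np.sin(a)]@Rz(.042).T+[660,163.3,338]
        cv2.polylines(v,[np.int32((cam.proj(P)-box[:2]+.5)*k)],True,(0,128,255),1)
o=np.zeros((600,800,3),np.uint8)
bs=(225,140,285,225);bt=(190,160,245,210)
v=draw("side",ims,bs,7,m);ring(v,S,bs,7);o[:v.shape[0],:v.shape[1]]=v[:600]
v=draw("top",imt,bt,6,m);ring(v,T,bt,6);o[:300,430:760]=v
o[300:600,430:760]=crop("top",bt,6,"",imt)
cv2.imwrite("pics/z6.png",o)
E
```

```text
t: 15.85
ee_pos: [618.1, 163.8, 210.4]
orientation: [-2.463, -0.052, -1.91]
ft_force: [-0.1, -0.3, -2.4]
width: 46.0
grasp_force: 29.7
[ 0.411  0.599  2.313  3.544  1.106 -1.664] [[ 0.041  0.968]
 [-0.999  0.039]
 [ 0.001 -0.249]]
grasp [600.048 163.084 215.055]
```

View pics/z6.png

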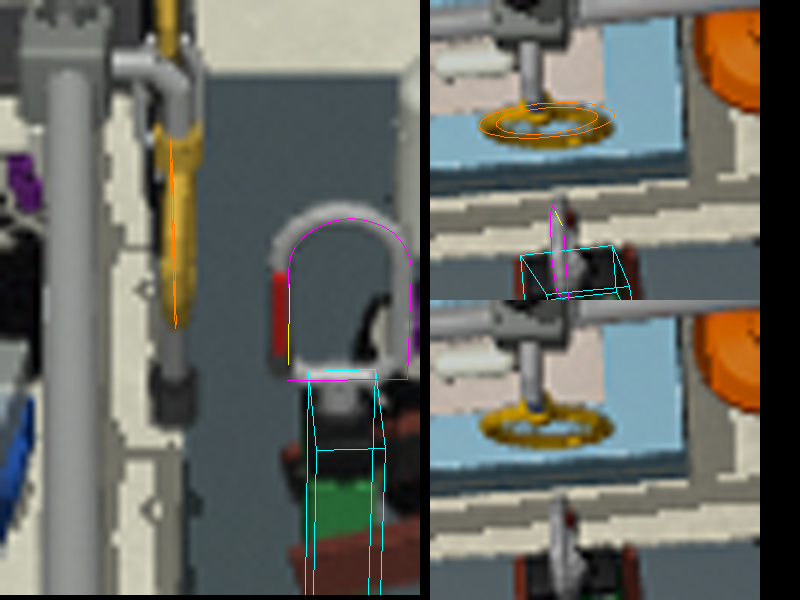

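Run:
```python
from h import *
p,r,o=pose();M=r.as_matrix();g=p-18.7*M[:,2];yaw=np.arctan2(M[1,2],M[0,2]);b,h,gt=lampmodel(g[0],g[1],g[2]-67.3,yaw,-.03)
f=lambda P:(S.proj(P)-[225,140]+.5)*7
print("gate",f(gt),"base bar",f(h[-2:]),"bow",f(h[7]),"ringbar",f([660,163.3,310]),f([660,163.3,309]),f([659,163.3,310]),f([660,164.3,310]))
print(gt,h[7])
im=ctrl.get_image("side")
hsv=cv2.cvtColor(im,cv2.COLOR_RGB2HSV)
sub=lambda m,b:[(v.min(),v.max()) for v in np.nonzero(m[b[1]:b[3],b[0]:b[2]])]
red=((hsv[...,0]<6)|(hsv[...,0]>174))&(hsv[...,1]>150)&(hsv[...,2]>90)
yel=(hsv[...,0]>15)&(hsv[...,0]<34)&(hsv[...,1]>130)
ys,xs=np.nonzero(red[165:200,258:272]);print("red",ys.min()+165,ys.max()+165,xs.min()+258,xs.max()+258)
ys,xs=np.nonzero(yel[160:195,240:262]);print("yel",ys.max()+160,[(y+160,xs[ys==y].min()+240,xs[ys==y].max()+240) for y in range(12,30) if (ys==y).any()])
print("pix gate",S.proj(gt),"ring",S.proj([[660,163.3,306],[660,163.3,314]]))
```

```text
gate [[289.268 365.366]
 [289.96  285.717]] base bar [[407.802 380.273]
 [287.695 381.412]] bow [[351.403 219.763]] ringbar [[174.472 301.119]] [[174.515 303.484]] [[177.384 301.112]] [[174.424 302.819]]
[[620.419 164.413 283.167]
 [620.419 164.413 317.167]] [599.921 164.159 344.167]
red 179 190 264 265
yel 186 [(172, np.int64(248), np.int64(252)), (173, np.int64(248), np.int64(252)), (174, np.int64(248), np.int64(252)), (175, np.int64(248), np.int64(252)), (176, np.int64(248), np.int64(252)), (177, np.int64(248), np.int64(252)), (178, np.int64(248), np.int64(252)), (179, np.int64(248), np.int64(252)), (180, np.int64(248), np.int64(252)), (181, np.int64(248), np.int64(252)), (182, np.int64(248), np.int64(251)), (183, np.int64(248), np.int64(251)), (184, np.int64(248), np.int64(251)), (185, np.int64(249), np.int64(251)), (186, np.int64(249), np.int64(250))]
pix gate [[265.824 191.695]
 [265.923 180.317]] ring [[249.449 183.866]
 [249.4   181.162]]
```

```bash
python3 -m creep '[{"translation":[2,0.3,8],"angular":[0,0,0],"jaw":0.1},{"translation":[4,0.6,16],"angular":[0,0,0],"jaw":0.1},{"translation":[6,0.9,24],"angular":[0,0,0],"jaw":0.1},{"translation":[7.5,1.1,29],"angular":[0,0,0],"jaw":0.1},{"translation":[8.5,1.3,33],"angular":[0,0,0],"jaw":0.1},{"translation":[9.5,1.5,37],"angular":[0,0,0],"jaw":0.1},{"translation":[10.5,1.6,41],"angular":[0,0,0],"jaw":0.1},{"translation":[11,1.7,43],"angular":[0,0,0],"jaw":0.1}]'
python3 - <<'E'
from h import *
p,r,o=pose();M=r.as_matrix();print("grasp",p-18.7*M[:,2],o["moment"])
E
```

```text
t: 17.0
ee_pos: [662.9, 164.6, 211.2]
orientation: [-2.461, -0.053, -1.911]
ft_force: [-2.4, 0.2, -2.0]
width: 45.7
grasp_force: 30.0
grasp [644.785 163.869 215.861] [0.014 0.638 0.038]
```

Force -2.4 N at 45 mm means the gate is being pressed, as planned. I push on.

```bash
python3 -m creep '[{"translation":[0.8,0.1,3],"angular":[0,0,0],"jaw":0.1},{"translation":[1.5,0.2,6],"angular":[0,0,0],"jaw":0.1},{"translation":[2.3,0.4,9],"angular":[0,0,0],"jaw":0.1},{"translation":[3,0.5,12],"angular":[0,0,0],"jaw":0.1},{"translation":[3.8,0.6,15],"angular":[0,0,0],"jaw":0.1},{"translation":[4.3,0.7,17],"angular":[0,0,0],"jaw":0.1},{"translation":[4.8,0.8,19],"angular":[0,0,0],"jaw":0.1},{"translation":[4.8,0.8,19],"angular":[0,0,0],"jaw":0.1}]'
python3 - <<'E'
from h import *
p,r,o=pose();M=r.as_matrix();print("grasp",p-18.7*M[:,2],o["moment"])
im=ctrl.get_image("side");v=np.hstack([crop("side",(225,145,285,220),7,"",im),crop("top",(190,155,240,205),7,"")[:525,:350]] if 0 else [crop("side",(225,145,285,220),7,"",im)])
cv2.imwrite("pics/z7.png",v)
E
```

```text
t: 18.0
ee_pos: [682.6, 164.6, 210.7]
orientation: [-2.462, -0.052, -1.91]
ft_force: [1.3, 0.7, -8.2]
width: 45.9
grasp_force: 30.0
grasp [664.454 163.805 215.395] [-0.064  1.598  0.002]
```

View pics/z7.png

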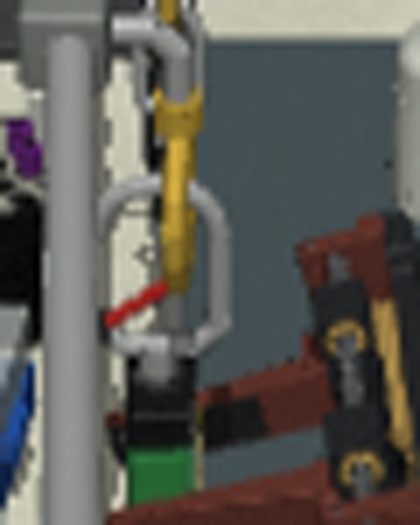

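The ring bar sits inside the loop, with the red gate swung in beneath it at (135,305). Now I lower the lamp so the gate snaps shut and the bar goes into the bow.

```bash
python3 -m creep '[{"translation":[-4,0,1],"angular":[0,0,0],"jaw":0.1},{"translation":[-8,0,2],"angular":[0,0,0],"jaw":0.1},{"translation":[-12,0,3],"angular":[0,0,0],"jaw":0.1},{"translation":[-16.4,0,1.4],"angular":[0,0,0],"jaw":0.1},{"translation":[-20.8,0,-0.2],"angular":[0,0,0],"jaw":0.1},{"translation":[-23.9,0,-2],"angular":[0,0,0],"jaw":0.1},{"translation":[-25,0,-2.4],"angular":[0,0,0],"jaw":0.1},{"translation":[-25,0,-2.4],"angular":[0,0,0],"jaw":0.1}]'
python3 - <<'E'
from h import *
p,r,o=pose();M=r.as_matrix();print("grasp",p-18.7*M[:,2],o["moment"])
v=crop("side",(225,145,285,220),7,"");cv2.imwrite("pics/z8.png",v)
E
```

```text
t: 19.05
ee_pos: [673.9, 164.3, 187.6]
orientation: [-2.461, -0.053, -1.911]
ft_force: [-0.0, 0.0, -2.0]
width: 45.8
grasp_force: 30.0
grasp [655.757 163.537 192.202] [0.038 0.826 0.02 ]
```

View pics/z8.png

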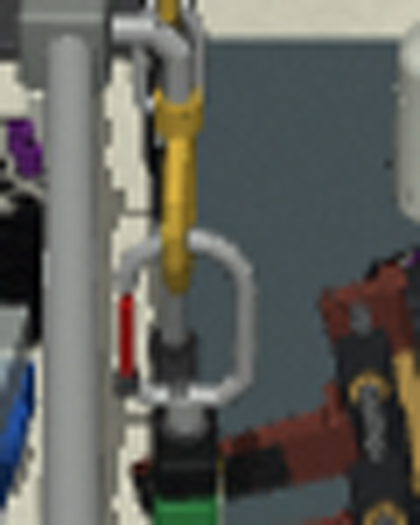

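The gate is shut round the ring, and the hook centre (186) is about 3 mm short of the bar (177). I ease it in and lower until the ring takes the weight.

```bash
python3 -m creep '[{"translation":[0.4,0,1.5],"angular":[0,0,0],"jaw":0.1},{"translation":[0.7,0,2.7],"angular":[0,0,0],"jaw":0.1},{"translation":[-0.3,0,3],"angular":[0,0,0],"jaw":0.1},{"translation":[-1.3,0,3.2],"angular":[0,0,0],"jaw":0.1},{"translation":[-2.3,0,3.5],"angular":[0,0,0],"jaw":0.1},{"translation":[-2.8,0,3.6],"angular":[0,0,0],"jaw":0.1},{"translation":[-2.8,0,3.6],"angular":[0,0,0],"jaw":0.1},{"translation":[-2.8,0,3.6],"angular":[0,0,0],"jaw":0.1}]'
```

```text
t: 20.1
ee_pos: [677.1, 164.4, 184.8]
orientation: [-2.459, -0.052, -1.913]
ft_force: [-0.7, -0.0, 3.9]
width: 45.9
grasp_force: 30.0
```

```bash
python3 -m creep '[{"translation":[0.3,0,0],"angular":[0,0,0],"jaw":0.55},{"translation":[0.3,0,0],"angular":[0,0,0],"jaw":0.6},{"translation":[0.3,0,0],"angular":[0,0,0],"jaw":0.7},{"translation":[0.3,0,0],"angular":[0,0,0],"jaw":0.8},{"translation":[0.3,0,0],"angular":[0,0,0],"jaw":0.8},{"translation":[0.3,0,0],"angular":[0,0,0],"jaw":0.8},{"translation":[0,0,-10],"angular":[0,0,0],"jaw":0.8},{"translation":[0,0,-25],"angular":[0,0,0],"jaw":0.8}]'
python3 -m creep '[{"translation":[0,0,-15],"angular":[0,0,0],"jaw":0.8},{"translation":[0,0,-35],"angular":[0,0,0],"jaw":0.8},{"translation":[0,0,-60],"angular":[0,0,0],"jaw":0.8},{"translation":[0,0,-85],"angular":[0,0,0],"jaw":0.8},{"translation":[0,0,-100],"angular":[0,0,0],"jaw":0.8},{"translation":[0,0,-100],"angular":[0,0,0],"jaw":0.8},{"translation":[0,0,-100],"angular":[0,0,0],"jaw":0.8},{"translation":[0,0,-100],"angular":[0,0,0],"jaw":0.8}]'
python3 - <<'E'
from h import *
a=crop("side",(225,140,285,225),7,"")
i1=ctrl.get_image("top")
b=crop("top",(185,150,245,205),6,"",i1)
o=np.zeros((600,790,3),np.uint8);o[:595,:420]=a[:595];o[:330,425:785]=b
cv2.imwrite("pics/z9.png",o)
E
```

```text
t: 21.1
ee_pos: [651.6, 163.1, 190.3]
orientation: [-2.461, -0.052, -1.911]
ft_force: [0.1, 0.7, 0.6]
width: 70.4
grasp_force: 0.0
t: 22.1
ee_pos: [556.4, 159.3, 215.0]
orientation: [-2.461, -0.052, -1.912]
ft_force: [0.3, 0.1, 0.3]
width: 70.2
grasp_force: 0.0
```

View pics/z9.png

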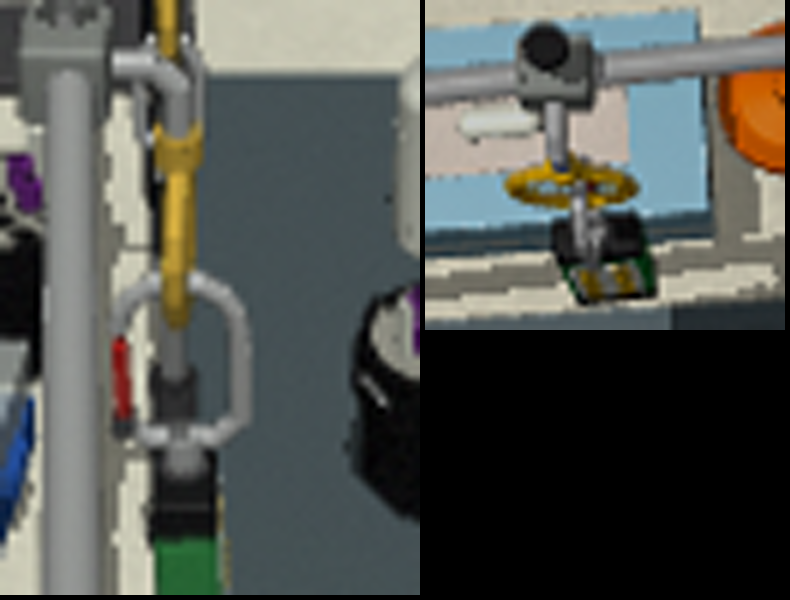

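The lamp hangs with the gate shut, the bar in the bow and its panel towards the robot. I let it settle for a couple of seconds and check that it is still.

```bash
H='[{"translation":[0,0,0],"angular":[0,0,0],"jaw":0.8},{"translation":[0,0,0],"angular":[0,0,0],"jaw":0.8},{"translation":[0,0,0],"angular":[0,0,0],"jaw":0.8},{"translation":[0,0,0],"angular":[0,0,0],"jaw":0.8},{"translation":[0,0,0],"angular":[0,0,0],"jaw":0.8},{"translation":[0,0,0],"angular":[0,0,0],"jaw":0.8},{"translation":[0,0,0],"angular":[0,0,0],"jaw":0.8},{"translation":[0,0,0],"angular":[0,0,0],"jaw":0.8}]'; true
python3 -m creep '[{"translation":[0,0,-20],"angular":[0,0,0],"jaw":0.8},{"translation":[0,0,-40],"angular":[0,0,0],"jaw":0.8},{"translation":[0,0,-40],"angular":[0,0,0],"jaw":0.8},{"translation":[0,0,-40],"angular":[0,0,0],"jaw":0.8},{"translation":[0,0,-40],"angular":[0,0,0],"jaw":0.8},{"translation":[0,0,-40],"angular":[0,0,0],"jaw":0.8},{"translation":[0,0,-40],"angular":[0,0,0],"jaw":0.8},{"translation":[0,0,-40],"angular":[0,0,0],"jaw":0.8}]'
python3 -m creep '[{"translation":[0,0,0],"angular":[0,0,0],"jaw":0.8},{"translation":[0,0,0],"angular":[0,0,0],"jaw":0.8},{"translation":[0,0,0],"angular":[0,0,0],"jaw":0.8},{"translation":[0,0,0],"angular":[0,0,0],"jaw":0.8},{"translation":[0,0,0],"angular":[0,0,0],"jaw":0.8},{"translation":[0,0,0],"angular":[0,0,0],"jaw":0.8},{"translation":[0,0,0],"angular":[0,0,0],"jaw":0.8},{"translation":[0,0,0],"angular":[0,0,0],"jaw":0.8}]'
python3 - <<'E'
from h import *
I=[ctrl.get_image("side")[150:250,230:270].astype(int) for _ in range(8)]
print([np.abs(i-I[0]).mean().round(2) for i in I])
im=ctrl.get_image("top");hsv=cv2.cvtColor(im,cv2.COLOR_RGB2HSV)
s=ctrl.get_image("side")
o=np.zeros((600,790,3),np.uint8);a=crop("side",(230,160,275,245),7,"",s);o[:595,:315]=a
b=crop("top",(190,165,245,210),8,"",im);o[:360,330:770]=b;cv2.imwrite("pics/z10.png",o)
E
```

```text
t: 23.2
ee_pos: [517.0, 157.6, 224.8]
orientation: [-2.461, -0.052, -1.911]
ft_force: [-0.1, 0.8, -0.4]
width: 70.3
grasp_force: 0.0
t: 24.2
ee_pos: [517.0, 157.7, 224.9]
orientation: [-2.461, -0.053, -1.911]
ft_force: [0.1, -0.0, -0.5]
width: 70.5
grasp_force: 0.0
[np.float64(0.0), np.float64(0.84), np.float64(0.86), np.float64(0.84), np.float64(0.84), np.float64(0.83), np.float64(0.83), np.float64(0.84)]
```

View pics/z10.png

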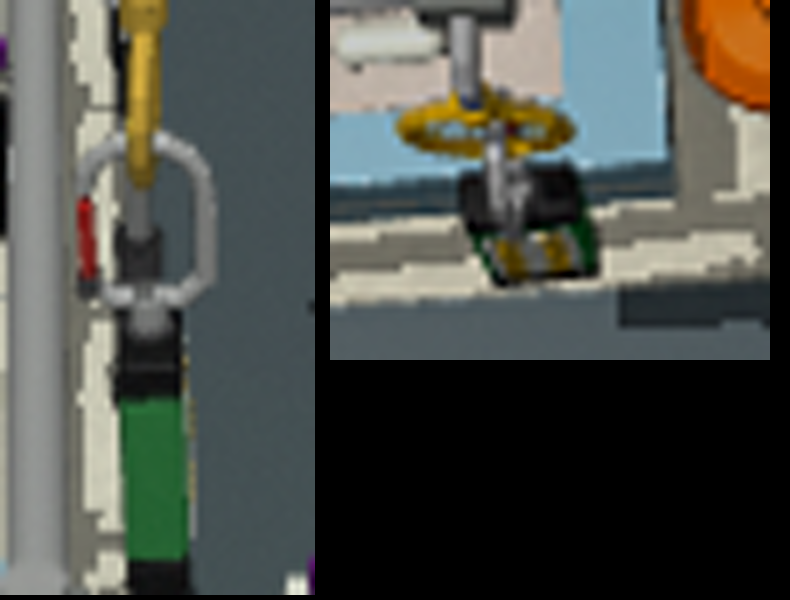

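The lamp is still (only image noise between frames), near upright and square, with the bar in the bow and the gate shut at (87,240). I'm handing it in.

```bash
python3 -c "
from workcell import ctrl
print(ctrl.close_job())"
```

```text
the job is handed in; nothing more can be done
None
```

The green inspection lamp hangs from the empty ring with its gate shut and its panel towards the robot. It looked still and nearly upright in the last pictures, and I handed the job in at about 25 s; the hand-in gave no verdict.

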